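Screw the red lens cap onto the test box's signal lamp

ROBOT

A 6-joint arm with a two-finger parallel gripper is mounted at the origin on the work surface. World frame = base frame: x ahead of the robot, y to its left, z up, the work surface at z = 0. Lengths are in m, angles in rad, forces in N, time in s.
With the tool pointing down it reaches from about 0.425 to 0.95 m from the base axis. Payload 3.5 kg.
Tool frame: the origin (TCP) lies on the centre line of the jaws, within the pads' length; the fingertips stand 14 mm ahead of it and the grasp point (between the pads) lies 5 mm behind it (ctrl.finger_overhang is the distance from the TCP to the fingertips, in m); z points along the fingers, y is the line along which they close (so a half turn about z gives the same grasp; the last joint's range is limited). The gripper opens to 85 mm and grips with 20 to 120 N. Pads are 22 mm wide; open, the fingers measure 114 mm over their backs; the gripper's body (76 mm by 85 mm) begins 54 mm behind the grasp point. The pads swing forward as they close: fully open they stand 13 mm farther back than shut.
Start: joints at [-1.462, 0.286, 1.577, -0, 1.279, -0.15], TCP at [0.173, -0.652, 0.212] pointing down, gripper open.
Joint ranges: [-2.77, 2.77], [-0.9, 2.22], [0.21, 2.48], [-1.53, 4.67], [0.24, 2.81], [-2.84, 2.84]. Speed limits (rad/s): [2.79, 2.79, 3.14, 3.14, 3.14, 3.14].

INTERFACE

Orientations are given as a unit quaternion [x, y, z, w].
In Python, from plant import ctrl gives the robot as it stands.
- The arm moves only by the tool send_rows, never from a script. Its argument "moves" is text: rows parted by semicolons, each of 7 numbers parted by spaces: the turn, a rotation vector about the tool's x, y, z in units of 360 degrees (1.0 is 360 degrees), then the shift along the tool's x, y, z in units of 20 cm (1.0 is 20 cm), then the gripper's target within -1 to 1 (fully open at 1, half-way at 0, shut at -1). A call has 1 to 12 rows; each row is the pose to reach, as a shift and turn from the pose commanded when the call began, along the tool's axes at that moment, turning the shorter way round; what a row does not reach only later rows make up. A row lasts 1/8 s, in which the tool goes at most 62.5 mm and 10.7 degrees, less where a joint would pass 70% of its speed; a pose out of reach is approached as far as the arm can. A call with a number of a shift or a turn outside -1 to 1 is refused whole. A call with a gripper value outside its range is refused whole. The fingers move at their own pace and stop on an object; "newtons" is the grip in N (left out, the last holds). Time passes only in rows, so rows that repeat a pose let the fingers close. It gives the time, the measured TCP pose, the force, the opening and the grip force at its end, in the units of the state.
- ctrl.get_state(): the state, without advancing time (a new reading comes with each control period).
- ctrl.read_camera(name): name is "scene" or "top" or "wrist"; returns a dict with "image" (400x640x3 uint8, red, green, blue), "fovy" (degrees; the focal length in pixels is half the picture's height over the tangent of half this angle, whatever the lens; pixels are square), "cx", "cy" (the principal point, pixels), "extrinsics" (4x4, takes a point from camera to world coordinates). Camera axes: x right, y up, looking along -z (the intrinsics and any distortion apply to the point x, -y, -z); pixel columns grow to the right and rows downward; lengths in m; the calibration is good to about 2 mm. A picture is of the moment at which its call begins. There is no depth.
- ctrl.sign_off(): hands the job in; it is judged then, once.
The state is a dict: "time": time; "qpos": joint angles; "dq": joint speeds; "joint_efforts": joint torques, N m; "eef_pos": TCP position; "tcp_rot": TCP orientation; "contact_force": force on the tool from outside, world axes, zero at the start; "wrist_torque": the same for the moment, N m; "opening": opening from 0.0 (shut) to 1.0 (fully open); "finger_force": force on a finger pad.
Only numpy, scipy, OpenCV 4.12 (cv2) and the standard library are available. Lean on these libraries where they do the work, as an engineer would, in place of code of your own. Each camera call takes 0.05 s, during which the arm holds its last target. There are 200 camera calls.

TASK

Pick up the red lens cap and put it on the bare signal lamp on the blue test box: set it on the thread, turn it gently backward (counter-clockwise seen from above) until you feel its thread starts drop in, then screw it forward (clockwise) until it sits fully home, flush on the dark metal collar, and let go. The plastic cracks easily, so never press or twist hard against the lamp, and leave the green cap and the other things on the bench where they are.

Things in the scene. Friction and masses are not known exactly. Their poses are not given: they have to be found in the camera images.
- red_cap: The lens cap to fit: round, opaque red, domed closed top, open below, 56 mm diameter, 46 mm high, about 60 g. It stands upright on the bench, opening down. Origin: centre of its lower rim, z up along its axis. It cracks if the contact force between it and the test box (lamp included) passes 20 N. A light grip of 7 to 10 N is enough; if it catches on the edge of a gap, ease it back a little and let it down.
- cap_grip (a point): Point on the red cap's axis 33 mm above its rim: height at which to grip its round side (smooth from 27 to 38 mm above the rim, above that the dome narrows).
- cap_lugs (a point): Point on the red cap's axis 3.5 mm above its rim. At this height, inside and unseen, three lugs 120 degrees apart, each 6 mm wide and 3 mm high, reach inward to a radius of 20 mm.
- seat (a point): Centre of the collar's flat top, on the vertical lamp axis, 60 mm above the bench. The cap is home when its lower rim lies on this face. From here rises the neck: a white core of radius 18.5 mm, 18 mm high, then a cone to radius 13 mm at 26 mm; around the core a brass right-hand thread with three starts, outer radius 24 mm; the cap has about 1.5 mm of play on it each way.
- lands (a point): Point on the lamp axis 13 mm above the seat, level with the flat tops of the three threads. A cap set on rests with its lugs here, rim 11 mm above the seat. At the clockwise end of each flat is a 2 mm step that blocks turning clockwise, with a ramp down behind it; a cap set on the ramps rests with the rim up to 13 mm high, and turned counter-clockwise it first falls the 2 mm onto the flats, then goes on.
- thread_start (a point): Point on the lamp axis 4 mm above the seat: where the rim is once the lugs have dropped (7 mm from the flats) into the gaps before the threads. How the gaps lie about the axis differs each time and is not measured. Turning counter-clockwise by at most 105 degrees reaches them; they pass after 16 degrees if the cap is not let down. Once in, a stop blocks counter-clockwise. Rarely it drops in at once.
- test_box: Blue steel test box fixed to the bench, 100 x 130 x 45 mm (its x, y, z), origin at the centre of its underside. At the centre of its top stands a dark round collar (68 mm diameter, its top 60 mm above the bench) with the bare white lamp. Once the lugs are in, turned clockwise the cap descends 4 mm in 60 degrees; the rim meets the collar after 50 to 70 degrees, and a hard stop comes after 80 to 97.
- green_cap: A cap of the same shape and size in green, not wanted. Origin: centre of its lower rim.
- screwdriver: Screwdriver lying on the bench, leave alone.
- spool: Aluminium wire spool standing on the bench, 52 mm diameter, 40 mm high, leave alone.
- circuit_board: Small yellowish circuit board, 70 x 50 mm, about 17 mm high, lying flat, leave alone.
- helping_hand: Black stand with a steel cross arm, about 110 mm high, 150 mm across, leave alone.
- parts_tray: Grey divided tray, 100 x 140 x 30 mm, leave alone.
- test_probe: Red test probe, 130 mm long, lying on the bench, leave alone.
Mind the look-alikes: they are no part of the job. There is more than one size of the red_cap; the job needs the largest.

How it is judged:
By the outcome, as a careful person would: the job done as asked, in the order asked, and still so for the second after the job is handed in, with the robot touching nothing.
It also fails if it takes over 58 s, if anything falls off the work surface, if the arm or the gripper's body presses on something with over 40 N, if the wrist force passes 120 N, or if a joint passes its speed limit or range.

## Working session

There is one attempt and no reset: what is moved stays moved. The work goes in short steps, Python scripts to look and compute and a tool call to move; the robot and the scene stay as the last step left them, time stands still between calls to the robot, and variables do not carry over. Pictures are saved under pics/ and viewed, at most 10 in all, crops included, and the job is handed in when it is done.

Besides the shell and the picture viewer there is one more tool, called after "Emit:" as name(argument=value, ...) on one line, values as JSON. send_rows: Moves the arm, as the interface text tells. Its arguments: {"type":"object","properties":{"moves":{"type":"string"},"newtons":{"type":"number"}},"required":["moves"]}

```bash
mkdir -p pics; ls; cat > h.py <<'E'
import numpy as np,cv2
from plant import ctrl
def cam(n):
    c=ctrl.read_camera(n);im=c["image"];f=im.shape[0]/2/np.tan(np.radians(c["fovy"])/2)
    return im,f,c
def pix2plane(c,f,u,v,z):
    E=np.array(c["extrinsics"]);d=E[:3,:3]@np.array([(u-c["cx"])/f,-(v-c["cy"])/f,-1.]);o=E[:3,3]
    return o+d*(z-o[2])/d[2]
E
python3 - <<'E'
from h import *
for n in ["scene","top","wrist"]:
    im,f,c=cam(n);cv2.imwrite(f"pics/{n}0.png",im[:,:,::-1]);print(n,f,c["cx"],c["cy"],[k for k in c],np.round(c["extrinsics"],3).tolist())
s=ctrl.get_state();print(s)
E
```

```text
pics
scene 487.3036353446546 316.6834994500892 192.2378707843897 ['image', 'fovy', 'cx', 'cy', 'extrinsics'] [[0.869, -0.262, 0.419, 1.063], [0.494, 0.491, -0.717, -0.79], [-0.018, 0.831, 0.557, 0.69], [0.0, 0.0, 0.0, 1.0]]
top 511.4588420170599 311.29630839025117 197.33098139797784 ['image', 'fovy', 'cx', 'cy', 'extrinsics'] [[0.011, 0.988, -0.155, 0.361], [-1.0, 0.009, -0.016, -0.015], [-0.015, 0.156, 0.988, 1.534], [0.0, 0.0, 0.0, 1.0]]
wrist 291.9411229524815 316.8749922861033 200.27075926160242 ['image', 'fovy', 'cx', 'cy', 'extrinsics'] [[0.257, 0.918, 0.301, 0.25], [-0.966, 0.245, 0.078, -0.631], [-0.002, -0.311, 0.95, 0.373], [0.0, 0.0, 0.0, 1.0]]
{'time': 0.15, 'qpos': array([-1.46199683e+00,  2.87010069e-01,  1.57781541e+00, -1.74495305e-05,
        1.27859634e+00, -1.49982702e-01]), 'dq': array([ 0.00117209, -0.00388236, -0.00509627,  0.0005192 , -0.00112851,
       -0.00046813]), 'joint_efforts': array([ 4.32101897e-04, -4.06602502e+01, -2.93143272e+01, -1.76432254e-04,
        3.91366339e-03,  4.26474898e-06]), 'eef_pos': array([ 0.17271169, -0.65197751,  0.21104673]), 'tcp_rot': array([ 9.91639904e-01,  1.29032801e-01,  1.04805255e-05, -9.14560976e-04]), 'contact_force': array([ 0.28628514, -0.00422963,  0.41943962]), 'wrist_torque': array([ 0.09659672, -0.05601301, -0.00304966]), 'finger_force': 0.0, 'opening': 0.997934071345033}
```

View pics/top0.png

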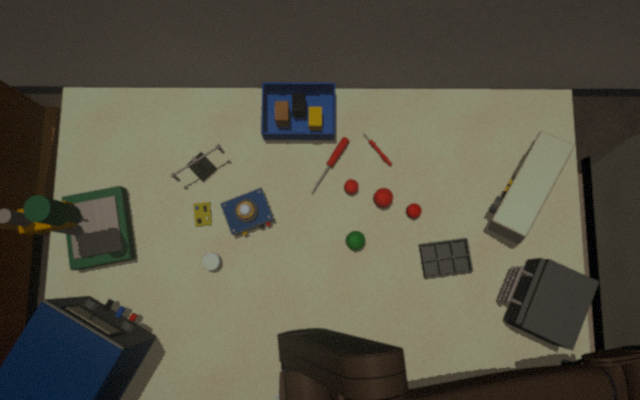

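View pics/scene0.png

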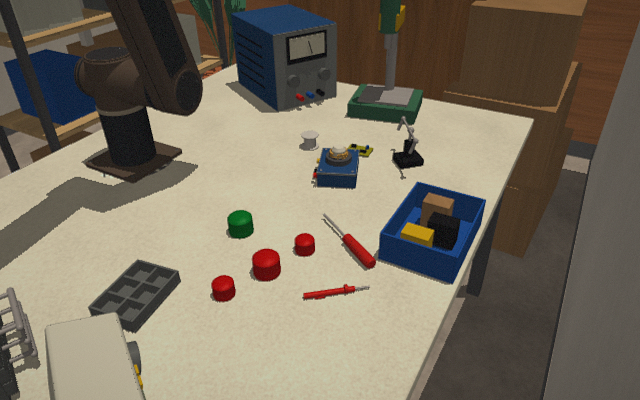

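The top view shows three red caps at (351,187), (383,198) and (414,211), and the green cap at (355,241). The blue box with the bare lamp is at about (247,210). The middle cap at (383,198), also at scene (266,264), looks largest, so I'll measure the sizes and confirm in a crop.

```bash
python3 - <<'E'
from h import *
for n in ["top","scene"]:
    im,f,c=cam(n);h=cv2.cvtColor(im,cv2.COLOR_RGB2HSV)
    m=(((h[...,0]<8)|(h[...,0]>172))&(h[...,1]>170)&(h[...,2]>70)).astype(np.uint8)
    k,l,s,ce=cv2.connectedComponentsWithStats(m)
    print(n)
    for i in range(1,k):
        if s[i,4]>60:
            p=pix2plane(c,f,*ce[i],0.026);d=np.linalg.norm(p-np.array(c["extrinsics"])[:3,3])
            print(s[i],ce[i].round(1),p.round(4),"width mm",(s[i,2]*d/f*1000).round(1))
    # crops
    if n=="top":
        cr=im[165:255,205:435]; cv2.imwrite("pics/topcrop.png",cv2.resize(cr[:,:,::-1],None,fx=3.4,fy=3.4,interpolation=cv2.INTER_CUBIC))
    else:
        cr=im[130:200,290:390]; a=cv2.resize(cr[:,:,::-1],(780,546),interpolation=cv2.INTER_CUBIC); cv2.imwrite("pics/scenecrop.png",a)
E
```

```text
top
[328 138  20  28 183] [337.7 151.2] [ 0.7403 -0.0688  0.026 ] width mm 60.8
[370 141  21  24  72] [380.1 152.7] [ 0.7366 -0.1966  0.026 ] width mm 64.2
[345 180  13  13 131] [350.8 186.3] [ 0.6326 -0.1084  0.026 ] width mm 39.0
[374 189  18  18 244] [382.9 197.2] [ 0.6004 -0.2038  0.026 ] width mm 54.1
[407 204  14  14 145] [413.4 210.4] [ 0.5617 -0.2934  0.026 ] width mm 42.3
scene
[295 233  20  23 377] [304.4 244.4] [ 0.638  -0.1188  0.026 ] width mm 42.5
[343 234  33  34 432] [358.9 251. ] [ 0.7483 -0.0833  0.026 ] width mm 69.1
[253 249  28  32 742] [266.  264.4] [ 0.6021 -0.2091  0.026 ] width mm 57.2
[212 275  23  26 488] [223.1 287.9] [ 0.5675 -0.3027  0.026 ] width mm 45.4
[304 284  51  15 301] [328.9 292. ] [ 0.7493 -0.2158  0.026 ] width mm 97.6
```

View pics/topcrop.png

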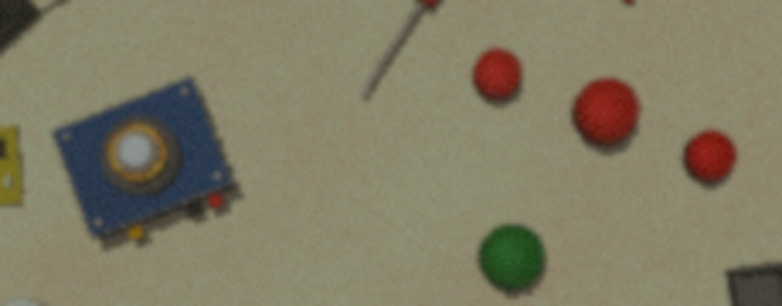

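Candidates are the red caps at top px (351,187) about 40 mm wide, (383,198) about 55 mm, and (414,211) about 43 mm. The middle one fits 56 mm, and the crop confirms it is clearly the biggest and the same size as the green cap. Its position is about (0.601, -0.206). Next I'll locate the lamp and plan the approach.

```bash
cat >> h.py <<'E'
from scipy.spatial.transform import Rotation as R
def rel(p=None,yaw=None,s=None):
    "row numbers from the present pose to TCP p, tool straight down with x-axis at yaw"
    s=s or ctrl.get_state();r=R.from_quat(s["tcp_rot"]);q=np.array(s["eef_pos"])
    x=np.array([np.cos(yaw),np.sin(yaw),0]);z=np.array([0,0,-1.]);T=R.from_matrix(np.c_[x,np.cross(z,x),z])
    print("turn",((r.inv()*T).as_rotvec()/(2*np.pi)).round(4),"shift",(r.inv().apply(np.array(p)-q)/.2).round(4))
E
python3 - <<'E'
from h import *
im,f,c=cam("top");h=cv2.cvtColor(im,cv2.COLOR_RGB2HSV)
w=im[185:240,215:280];hw=h[185:240,215:280]
m=((hw[...,1]<70)&(hw[...,2]>150)).astype(np.uint8);ys,xs=np.nonzero(m)
print(h[205:215,240:252,1].mean(),len(xs))
k,l,s,ce=cv2.connectedComponentsWithStats(m);print(s,ce)
for u,v in [(245,209)]:print(pix2plane(c,f,u,v,.086))
rel([.601,-.206,.30],1.23)
s=ctrl.get_state();print(s["eef_pos"])
# boxes near the arm
for u,v in [(540,262),(595,295),(570,345),(510,320)]:print(pix2plane(c,f,u,v,.0).round(2))
E
```

```text
40.375 0
[[   0    0   65   55 3575]] [[32. 27.]]
[0.55316746 0.19796471 0.086     ]
turn [-1.000e-04 -1.000e-04 -1.546e-01] shift [ 2.6411 -1.6094 -0.4403]
[ 0.17274393 -0.65228685  0.21164791]
[ 0.41 -0.67  0.  ]
[ 0.32 -0.82  0.  ]
[ 0.18 -0.74  0.  ]
[ 0.25 -0.57  0.  ]
```

Emit:
send_rows(moves="0 0 0 0 0 -0.3 1; 0 0 0 0 0 -0.45 1; 0 0 0 0.25 -0.15 -0.45 1; 0 0 -0.02 0.5 -0.3 -0.45 1; 0 0 -0.04 0.75 -0.45 -0.45 1; 0 0 -0.06 1 -0.61 -0.45 1; 0 0 -0.06 1 -0.61 -0.45 1; 0 0 -0.06 1 -0.61 -0.45 1")

```text
time: 1.3
eef_pos: [0.3348, -0.4835, 0.3022]
tcp_rot: [0.95, 0.313, -0.0, 0.0]
contact_force: [0.2, 0.2, -0.2]
opening: 1.001
finger_force: 0.0
```

```bash
python3 -c "
from h import *
rel([.601,-.206,.30],1.23)"
```

```text
turn [ 0.      0.0001 -0.0946] shift [ 1.8948 -0.3262  0.0098]
```

Emit:
send_rows(moves="0 0 -0.02 0.28 -0.05 0 1; 0 0 -0.04 0.56 -0.1 0 1; 0 0 -0.065 0.84 -0.15 0 1; 0 0 -0.0946 1 -0.17 0 1; 0 0 -0.0946 1 -0.17 0 1")

```text
time: 1.92
eef_pos: [0.4761, -0.3373, 0.3019]
tcp_rot: [0.817, 0.577, -0.0, -0.0]
contact_force: [-0.6, 0.0, -0.4]
opening: 1.0
finger_force: 0.0
```

```bash
python3 -c "
from h import *
rel([.601,-.206,.20],1.23)"
```

```text
turn [-0.0001  0.      0.    ] shift [0.8275 0.3695 0.5092]
```

Emit:
send_rows(moves="0 0 0 0.28 0.12 0.1 1; 0 0 0 0.56 0.24 0.3 1; 0 0 0 0.8275 0.3695 0.5 1; 0 0 0 0.8275 0.3695 0.5 1; 0 0 0 0.8275 0.3695 0.5 1")

```text
time: 2.55
eef_pos: [0.5999, -0.207, 0.2009]
tcp_rot: [0.817, 0.576, -0.001, -0.001]
contact_force: [-0.2, 0.1, 0.4]
opening: 0.999
finger_force: 0.0
```

```bash
cat >> h.py <<'E'
def capmask(im):
    h=cv2.cvtColor(im,cv2.COLOR_RGB2HSV)
    return (((h[...,0]<8)|(h[...,0]>172))&(h[...,1]>150)&(h[...,2]>50)).astype(np.uint8)
E
python3 - <<'E'
from h import *
im,f,c=cam("wrist");cv2.imwrite("pics/w1.png",im[:,:,::-1])
m=capmask(im);k,l,s,ce=cv2.connectedComponentsWithStats(m)
for i in range(1,k):
    if s[i,4]>200:print(s[i],ce[i].round(1),pix2plane(c,f,*ce[i],.026).round(4))
print(np.round(c["extrinsics"],3)[:3,3],ctrl.get_state()["eef_pos"])
E
```

```text
[ 352    0   99   30 1975] [408.3  11.1] [ 0.7426 -0.0779  0.026 ]
[ 296   62   38   43 1292] [314.4  82.7] [ 0.6317 -0.1092  0.026 ]
[399  87  58  79 903] [427.6 125.7] [ 0.736  -0.1937  0.026 ]
[ 291  150   48   50 1880] [314.9 174.8] [ 0.5981 -0.2045  0.026 ]
[296 228  32  37 972] [311.3 246.5] [ 0.5622 -0.2914  0.026 ]
[ 0.627 -0.131  0.363] [ 0.60015312 -0.20786245  0.20249065]
```

View pics/w1.png

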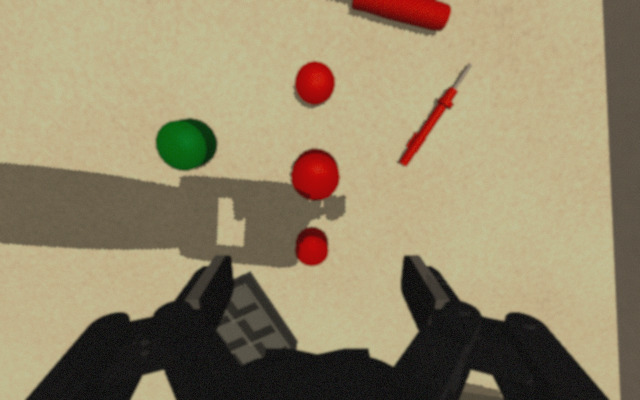

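The wrist view shows the big cap at (315,175), at about (0.599,-0.205), with the fingers clear. I'll squeeze it first at 90 degrees to the final grasp, so it is centred both ways.

```bash
python3 -c "
from h import *
print(ctrl.finger_overhang)
rel([.599,-.2055,.027],1.23-np.pi/2);rel([.599,-.2055,.027],1.23)"
```

```text
0.014
turn [1.000e-04 1.000e-04 2.497e-01] shift [ 0.0101 -0.0094  0.8774]
turn [-0.      0.0002 -0.0003] shift [ 0.0101 -0.0094  0.8774]
```

Emit:
send_rows(moves="0 0 0.03 0.01 -0.01 0.1 1; 0 0 0.06 0.01 -0.01 0.15 1; 0 0 0.09 0.01 -0.01 0.2 1; 0 0 0.12 0.01 -0.01 0.25 1; 0 0 0.15 0.01 -0.01 0.3 1; 0 0 0.18 0.01 -0.01 0.35 1; 0 0 0.21 0.01 -0.01 0.4 1; 0 0 0.24 0.01 -0.01 0.5 1; 0 0 0.25 0.01 -0.01 0.6 1; 0 0 0.25 0.01 -0.01 0.75 1; 0 0 0.25 0.01 -0.01 0.87 1; 0 0 0.25 0.01 -0.01 0.87 1")

```text
time: 4.1
eef_pos: [0.5979, -0.2053, 0.0278]
tcp_rot: [0.985, -0.171, -0.001, -0.0]
contact_force: [-0.2, -1.3, -0.3]
opening: 1.004
finger_force: 0.0
```

Emit:
send_rows(moves="0 0 0 0 0 0 0.2; 0 0 0 0 0 0 0.2; 0 0 0 0 0 0 0.2; 0 0 0 0 0 0 0.2", newtons=20)

```text
time: 4.6
eef_pos: [0.5996, -0.2034, 0.0287]
tcp_rot: [0.986, -0.169, 0.0, 0.0]
contact_force: [0.0, 0.0, 0.1]
opening: 0.601
finger_force: 0.0
```

Emit:
send_rows(moves="0 0 0 0 0 0 0.1; 0 0 0 0 0 0 0.0; 0 0 0 0 0 0 -0.1; 0 0 0 0 0 0 -0.2; 0 0 0 0 0 0 -0.2", newtons=10)

```text
time: 5.22
eef_pos: [0.5993, -0.2034, 0.0281]
tcp_rot: [0.986, -0.169, -0.0, -0.0]
contact_force: [-0.3, 0.7, -0.1]
opening: 0.396
finger_force: 0.0
```

```bash
python3 - <<'E'
from h import *
im,f,c=cam("wrist");cv2.imwrite("pics/w2.png",im[:,:,::-1])
E
```

```text
(no output)
```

View pics/w2.png

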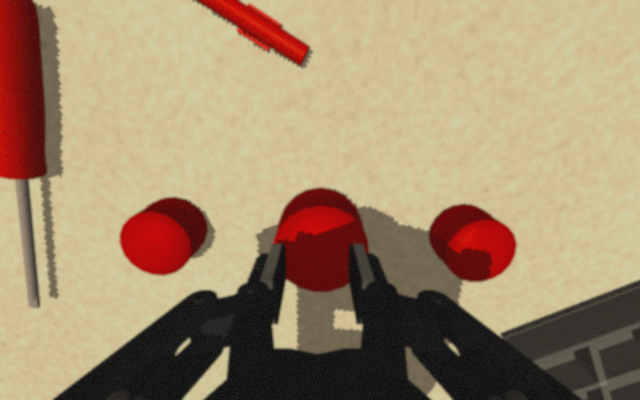

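The pads stand either side of the cap at (320,240) and are not yet touching. I'll keep closing and check that the TCP projects onto the cap centre.

Emit:
send_rows(moves="0 0 0 0 0 0 -0.3; 0 0 0 0 0 0 -0.4; 0 0 0 0 0 0 -0.5; 0 0 0 0 0 0 -0.5", newtons=10)

```text
time: 5.78
eef_pos: [0.5994, -0.2034, 0.0281]
tcp_rot: [0.986, -0.17, 0.0, 0.0]
contact_force: [0.3, -0.7, -0.4]
opening: 0.249
finger_force: 0.0
```

```bash
python3 - <<'E'
from h import *
im,f,c=cam("wrist")
E=np.array(c["extrinsics"]);s=ctrl.get_state();print(s["opening"],s["finger_force"],s["eef_pos"])
for z in [.014,.033,.046]:
    p=np.array([*s["eef_pos"][:2],z]);q=E[:3,:3].T@(p-E[:3,3]);print(c["cx"]+f*q[0]/-q[2],c["cy"]-f*q[1]/-q[2])
cv2.imwrite("pics/w3.png",im[150:350,180:460,::-1])
m=capmask(im);k,l,st,ce=cv2.connectedComponentsWithStats(m)
for i in range(1,k):
    if st[i,4]>200:print(st[i],ce[i].round(1))
E
```

```text
0.25151787135693876 0.0 [ 0.59933316 -0.20341892  0.02813437]
317.6230174975288 232.556281906614
317.69306519115037 245.81502009660403
317.7500013712387 256.59199027647173
[   0    0   46  180 7481] [20.6 92.2]
[ 198    0  111   65 2582] [259.2  27.9]
[ 274  189   94  102 6015] [319.7 235.5]
[ 120  198   87   77 4831] [163.3 235.7]
[ 430  205   86   76 4756] [472.  242.7]
```

View pics/w3.png

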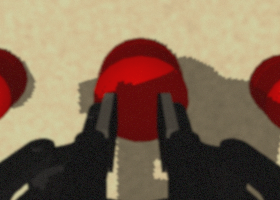

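In this crop the pads, around (105–180, 100–140), overlap the cap without any contact, so they seem to be above it. I'll check from the side with the scene camera.

```bash
python3 - <<'E'
from h import *
im,f,c=cam("scene");E=np.array(c["extrinsics"]);s=ctrl.get_state()
a=cv2.resize(im[170:310,195:335,::-1],(700,590),interpolation=cv2.INTER_CUBIC)
for z,col in [(0.014,(255,255,0)),(.028,(0,255,0)),(.046,(255,255,255))]:
    p=np.array([*s["eef_pos"][:2],z]);q=E[:3,:3].T@(p-E[:3,3]);u=c["cx"]+f*q[0]/-q[2];v=c["cy"]-f*q[1]/-q[2]
    print(z,u,v);cv2.circle(a,(int((u-195)*5),int((v-170)*590/140)),4,col,-1)
cv2.imwrite("pics/s2.png",a)
E
```

```text
0.014 266.957152175239 266.68338032513975
0.028 266.4397045517562 261.5143792711926
0.046 265.76224612812416 254.74696331092483
```

View pics/s2.png

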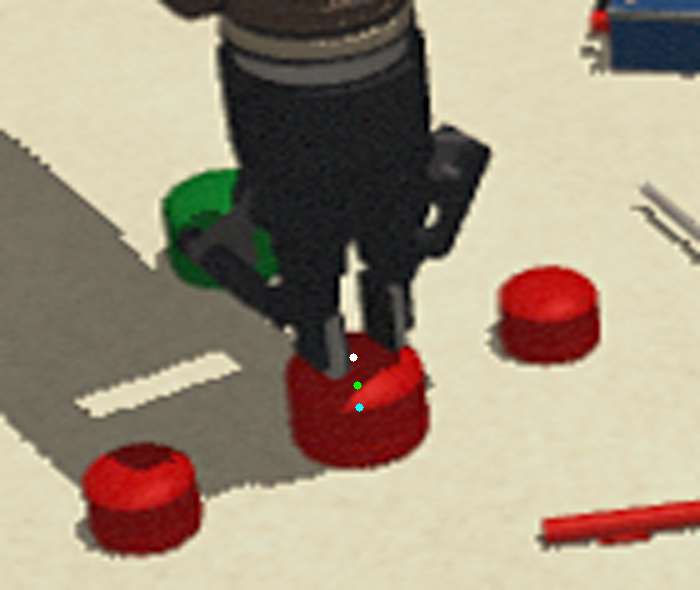

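The side view shows the fingertips at about (335,372) and (400,345), resting at the cap's top near z≈0.047. They are about 30 mm higher than the stated TCP geometry implies. I'll open, go about 28 mm lower while watching the force, and close again.

Emit:
send_rows(moves="0 0 0 0 0 0 1; 0 0 0 0 0 0 1; 0 0 0 0 0 0 1; 0 0 0 0 0 0 1; 0 0 0 0 0 0.05 1; 0 0 0 0 0 0.1 1; 0 0 0 0 0 0.14 1; 0 0 0 0 0 0.14 1")

```text
time: 6.88
eef_pos: [0.5984, -0.2029, -0.0014]
tcp_rot: [0.986, -0.17, -0.001, -0.0]
contact_force: [0.9, -0.8, -0.5]
opening: 0.999
finger_force: 0.0
```

Emit:
send_rows(moves="0 0 0 0 0 0 0.6; 0 0 0 0 0 0 0.4; 0 0 0 0 0 0 0.3; 0 0 0 0 0 0 0.2; 0 0 0 0 0 0 0.1; 0 0 0 0 0 0 0.1", newtons=20)

```text
time: 7.62
eef_pos: [0.5999, -0.2037, 0.0009]
tcp_rot: [0.986, -0.169, 0.001, 0.0]
contact_force: [-1.1, -0.0, 4.6]
opening: 0.65
finger_force: 21.6
```

```bash
python3 - <<'E'
from h import *
im,f,c=cam("scene");w,_,_=cam("wrist")
a=cv2.resize(im[200:290,215:315,::-1],(440,396),interpolation=cv2.INTER_CUBIC)
b=cv2.resize(w[150:370,220:420,::-1],(360,396),interpolation=cv2.INTER_CUBIC)
cv2.imwrite("pics/s3.png",np.hstack([a,b]));print(ctrl.get_state()["eef_pos"])
E
```

```text
[ 0.599855   -0.20373147  0.00091542]
```

View pics/s3.png

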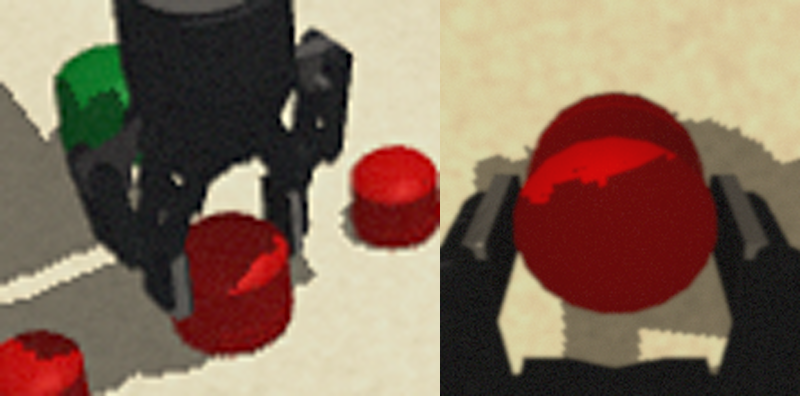

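The cap is gripped at opening 0.65, which is about 55 mm and matches the cap, with pads on both sides. I'll estimate the fingertip height from the left tip at scene px (257,272).

```bash
python3 - <<'E'
from h import *
im,f,c=cam("scene");E=np.array(c["extrinsics"])
t=np.array([.5998,-.2037]);y=np.array([-.334,-.943]);x=np.array([.943,-.334])
for z in [.005,.01,.015,.02,.03]:
  for dx in [-11,11]:
    p=np.array([*(t+.030*y+dx*.001*x),z]);q=E[:3,:3].T@(p-E[:3,3]);print(z,dx,(c["cx"]+f*q[0]/-q[2]).round(1),(c["cy"]-f*q[1]/-q[2]).round(1))
E
```

```text
0.005 -11 252.2 274.2
0.005 11 258.5 279.9
0.01 -11 252.0 272.4
0.01 11 258.2 278.0
0.015 -11 251.7 270.5
0.015 11 258.0 276.2
0.02 -11 251.5 268.7
0.02 11 257.8 274.4
0.03 -11 251.0 265.0
0.03 11 257.4 270.6
```

Emit:
send_rows(moves="0 0 0 0 0 0 1; 0 0 0 0 0 0 1; 0 0 0 0 0 0 1; 0 0 -0.028 0 0 0 1; 0 0 -0.056 0 0 0 1; 0 0 -0.084 0 0 0 1; 0 0 -0.112 0 0 0 1; 0 0 -0.14 0 0 0 1; 0 0 -0.168 0 0 0 1; 0 0 -0.196 0 0 0 1; 0 0 -0.224 0 0 0 1; 0 0 -0.25 0 0 0.02 1", newtons=20)

```text
time: 9.28
eef_pos: [0.5995, -0.2034, -0.0039]
tcp_rot: [0.815, 0.579, 0.0, 0.0]
contact_force: [-0.8, -0.4, -0.8]
opening: 0.998
finger_force: 0.0
```

Emit:
send_rows(moves="0 0 0 0 0 0 0.6; 0 0 0 0 0 0 0.4; 0 0 0 0 0 0 0.3; 0 0 0 0 0 0 0.25; 0 0 0 0 0 0 0.2; 0 0 0 0 0 0 0.2", newtons=10)

```text
time: 10.02
eef_pos: [0.5995, -0.2035, -0.0036]
tcp_rot: [0.817, 0.577, 0.0, 0.0]
contact_force: [-0.1, 0.4, 0.9]
opening: 0.647
finger_force: 21.5
```

Gripped cleanly at opening 0.647 with no vertical load. Now I'll lift and carry it to just short of the lamp so I can look at it.

Emit:
send_rows(moves="0 0 0 0 0 -0.1 0.2; 0 0 0 0 0 -0.3 0.2; 0 0 0 0 0 -0.6 0.2; 0 0 0 0 0 -0.9 0.2; 0 0 0 0 0 -1 0.2; 0 0 0 0 0 -1 0.2")

```text
time: 10.78
eef_pos: [0.6001, -0.2038, 0.1986]
tcp_rot: [0.817, 0.577, 0.001, 0.002]
contact_force: [0.5, 0.1, -1.8]
opening: 0.648
finger_force: 21.6
```

```bash
python3 - <<'E'
from h import *
rel([.533,.141,.20],1.23);s=ctrl.get_state();print(s["eef_pos"],s["contact_force"],s["qpos"])
E
```

```text
turn [0.0007 0.0001 0.    ] shift [ 1.5128 -0.8921 -0.0118]
[ 0.60013137 -0.20377654  0.19857953] [ 0.52003581  0.09228249 -1.75485658] [-4.87218274e-01  2.05409354e-01  1.69895410e+00 -6.00071045e-06
  1.23296789e+00 -1.46678368e-01]
```

Emit:
send_rows(moves="0 0 0 0.1 -0.1 0 0.2; 0 0 0 0.3 -0.25 0 0.2; 0 0 0 0.55 -0.4 0 0.2; 0 0 0 0.8 -0.6 0 0.2; 0 0 0 1 -0.75 0 0.2; 0 0 0 1 -0.89 0 0.2")

```text
time: 11.52
eef_pos: [0.4957, 0.0473, 0.1926]
tcp_rot: [0.816, 0.579, -0.002, -0.002]
contact_force: [0.1, 0.0, -0.5]
opening: 0.651
finger_force: 21.6
```

Emit:
send_rows(moves="0 0 0 0.15 0 0 0.2; 0 0 0 0.35 0 0 0.2; 0 0 0 0.5 0 0 0.2; 0 0 0 0.51 0 0 0.2; 0 0 0 0.51 0 0 0.2; 0 0 0 0.51 0 0 0.2")

```text
time: 12.28
eef_pos: [0.5318, 0.1398, 0.1951]
tcp_rot: [0.817, 0.577, -0.001, -0.0]
contact_force: [-0.4, 0.3, -0.7]
opening: 0.65
finger_force: 21.6
```

```bash
python3 - <<'E'
from h import *
im,f,c=cam("wrist");s=ctrl.get_state();print(s["eef_pos"],s["tcp_rot"].round(4))
np.savez("w4.npz",im=im,f=f,cx=c["cx"],cy=c["cy"],E=c["extrinsics"])
E=np.array(c["extrinsics"]);a=im[:,:,::-1].copy()
def pr(p):
    q=E[:3,:3].T@(np.array(p)-E[:3,3]);return c["cx"]-f*q[0]/q[2],c["cy"]+f*q[1]/q[2]
print("expected lamp px",pr([.553,.198,.086]),pr([.553,.198,.06]),"depth scale",f/(np.linalg.norm(E[:3,3]-[.553,.198,.086])))
cv2.imwrite("pics/w4.png",a)
E
```

```text
[0.53203093 0.13981138 0.19554714] [ 8.171e-01  5.765e-01 -5.000e-04 -2.000e-04]
expected lamp px (np.float64(317.4271876609502), np.float64(126.17256890408865)) (np.float64(317.4185056909755), np.float64(124.30340088515972)) depth scale 1074.8690488092095
```

View pics/w4.png

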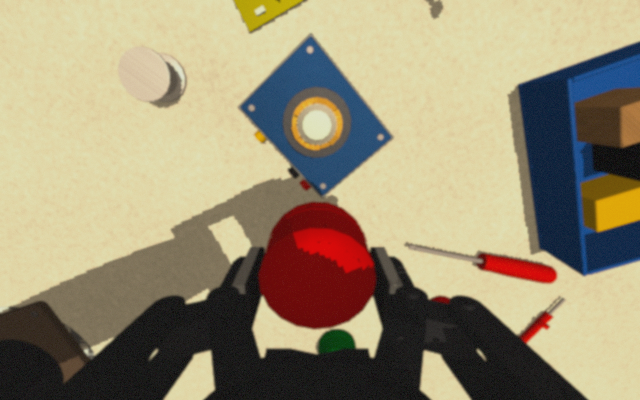

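The wrist view shows the lamp at (317,125), with a white core, brass ring and dark collar, and the cap hanging at (317,265). I'll measure the lamp axis.

```bash
python3 - <<'E'
from h import *
d=np.load("w4.npz");im=d["im"];f=float(d["f"]);c=dict(cx=float(d["cx"]),cy=float(d["cy"]),extrinsics=d["E"])
h=cv2.cvtColor(im,cv2.COLOR_RGB2HSV).astype(int);roi=np.zeros(im.shape[:2],bool);roi[85:165,275:360]=1
def blob(m,name,z):
    m=(m&roi).astype(np.uint8);cs,_=cv2.findContours(m,cv2.RETR_EXTERNAL,cv2.CHAIN_APPROX_NONE)
    k=max(cs,key=cv2.contourArea);hull=cv2.convexHull(k);e=cv2.fitEllipse(k);M=cv2.moments(hull)
    for u in [e[0],(M["m10"]/M["m00"],M["m01"]/M["m00"])]:
        p=pix2plane(c,f,*u,z);dd=np.linalg.norm(p-c["extrinsics"][:3,3]);print(name,np.round(u,1),p.round(4),"diam mm",np.round(np.array(e[1])*dd/f*1000,1))
S,V,H=h[...,1],h[...,2],h[...,0]
white=(S<55)&(V>150);brass=(H>12)&(H<30)&(S>110)&(V>90)
blob(white,"white",.085);blob(brass|white,"brass",.074)
blue=(H>95)&(H<125)&(S>110)
blob(~blue&((im[...,0]<120)|brass|white),"collar",.06)
s=R.from_quat([.8171,.5765,0,0])
E
```

```text
white [316.6 124.3] [0.5528 0.1997 0.085 ] diam mm [26.  26.5]
white [316.5 124.4] [0.5528 0.1997 0.085 ] diam mm [26.  26.5]
brass [316.4 123.2] [0.5527 0.2001 0.074 ] diam mm [50.3 51.8]
brass [316.4 123.2] [0.5527 0.2001 0.074 ] diam mm [50.3 51.8]
collar [316.5 121.8] [0.553  0.2006 0.06  ] diam mm [70.  72.2]
collar [316.5 121.8] [0.5529 0.2006 0.06  ] diam mm [70.  72.2]
```

```bash
python3 - <<'E'
from h import *
d=np.load("w4.npz");im=d["im"];f=float(d["f"]);E=d["E"].copy();cx,cy=float(d["cx"]),float(d["cy"])
def pr(p,E):
    q=(np.array(p)-E[:3,3])@E[:3,:3];return np.c_[cx-f*q[:,0]/q[:,2],cy+f*q[:,1]/q[:,2]]
def check(img,E,x,y,z0,name,roi):
    a=np.linspace(0,2*np.pi,180);pts=[[x+r*np.cos(t),y+r*np.sin(t),z0+z] for r,z in [(.028,0),(.028,.02),(.028,.036)] for t in a]
    P=pr(pts,E);m=capmask(img);mm=np.zeros_like(m);mm[roi]=m[roi]
    k,l,st,ce=cv2.connectedComponentsWithStats(mm);i=1+st[1:,4].argmax();b=st[i]
    print(name,"pred u",P[:,0].min().round(1),P[:,0].max().round(1),"vtop",P[:,1].min().round(1),"seen u",b[0],b[0]+b[2],"vtop",b[1])
check(im,E,.5320,.1398,.1991,"held",np.s_[190:340,250:390])
w1=cv2.imread("pics/w1.png")[:,:,::-1].copy();E1=E.copy();E1[:3,3]+=np.array([.6000,-.2074,.2015])-[.5320,.1398,.1955]
check(w1,E1,.5995,-.2035,0,"bench",np.s_[140:215,280:350])
E
```

```text
held pred u 258.6 374.8 vtop 201.4 seen u 258 377 vtop 202
bench pred u 291.1 340.0 vtop 146.2 seen u 291 339 vtop 150
```

```bash
python3 -c "
from h import *
rel([.5528,.2000,.10],1.23)"
```

```text
turn [-0.0002  0.0001 -0.0002] shift [ 0.3186 -0.0026  0.4775]
```

Emit:
send_rows(moves="0 0 0 0.1 0 0 0.2; 0 0 0 0.22 0 0 0.2; 0 0 0 0.32 -0.003 0.1 0.2; 0 0 0 0.32 -0.003 0.3 0.2; 0 0 0 0.32 -0.003 0.45 0.2; 0 0 0 0.32 -0.003 0.48 0.2; 0 0 0 0.32 -0.003 0.48 0.2; 0 0 0 0.32 -0.003 0.48 0.2")

```text
time: 13.32
eef_pos: [0.5547, 0.2016, 0.1022]
tcp_rot: [0.817, 0.577, 0.002, 0.001]
contact_force: [1.1, -1.7, 0.1]
opening: 0.649
finger_force: 21.6
```

```bash
python3 -c "
from h import *
rel([.5528,.2000,.0704],1.23)
s=ctrl.get_state();print(s['eef_pos'],s['contact_force'],s['wrist_torque'],s['qpos'])"
```

```text
turn [ 0.0005 -0.0003  0.    ] shift [-0.0108 -0.0067  0.1588]
[0.55468017 0.2015644  0.10216133] [ 1.06339116 -1.65918212  0.06866546] [ 0.03024318 -0.01801802 -0.04518134] [1.76710882e-01 2.13972730e-01 1.87722801e+00 7.22428364e-05
 1.04689432e+00 5.17437199e-01]
```

Emit:
send_rows(moves="0 0 0 0 0 0 0.2; 0 0 0 0 0 0 0.2")

```text
time: 13.58
eef_pos: [0.5538, 0.2013, 0.1011]
tcp_rot: [0.817, 0.577, 0.001, 0.0]
contact_force: [-0.2, 0.5, -1.4]
opening: 0.65
finger_force: 21.6
```

```bash
python3 -c "
from h import *
for i in range(4):
  cam('top');s=ctrl.get_state();print(s['eef_pos'].round(4),s['contact_force'].round(2))
rel([.5528,.2000,.0704],1.23)"
```

```text
[0.5536 0.2013 0.1008] [ 0.86  0.62 -0.49]
[0.5535 0.2012 0.1006] [-0.3  -0.23 -1.39]
[0.5534 0.2012 0.1004] [-0.86  0.44 -0.47]
[0.5533 0.2012 0.1003] [-0.69  0.55 -0.73]
turn [ 0. -0.  0.] shift [-0.0065 -0.0004  0.1494]
```

Emit:
send_rows(moves="0 0 0 -0.003 0 0.04 0.2; 0 0 0 -0.003 0 0.08 0.2; 0 0 0 -0.003 0 0.12 0.2; 0 0 0 -0.003 0 0.13 0.2; 0 0 0 -0.003 0 0.13 0.2; 0 0 0 -0.003 0 0.13 0.2")

```text
time: 14.52
eef_pos: [0.5534, 0.2007, 0.0745]
tcp_rot: [0.817, 0.577, 0.0, 0.0]
contact_force: [-0.2, 0.4, -0.5]
opening: 0.648
finger_force: 21.6
```

Emit:
send_rows(moves="0 0 0 0 0 0.005 0.2; 0 0 0 0 0 0.01 0.2; 0 0 0 0 0 0.01 0.2")

```text
time: 14.9
eef_pos: [0.5531, 0.2006, 0.0721]
tcp_rot: [0.817, 0.577, -0.0, 0.0]
contact_force: [0.6, -0.9, -0.5]
opening: 0.648
finger_force: 21.7
```

Emit:
send_rows(moves="0 0 0 0 0 0.005 0.2; 0 0 0 0 0 0.01 0.2; 0 0 0 0 0 0.01 0.2")

```text
time: 15.28
eef_pos: [0.553, 0.2005, 0.07]
tcp_rot: [0.817, 0.577, -0.0, 0.0]
contact_force: [-0.1, -0.9, -1.3]
opening: 0.65
finger_force: 21.7
```

Emit:
send_rows(moves="0 0 0 0 0 0.005 0.2; 0 0 0 0 0 0.005 0.2")

```text
time: 15.52
eef_pos: [0.553, 0.2006, 0.0691]
tcp_rot: [0.817, 0.577, -0.0, 0.0]
contact_force: [0.8, -1.8, 0.5]
opening: 0.649
finger_force: 21.7
```

Emit:
send_rows(moves="0 0 0 0 0 0.005 0.2; 0 0 0 0 0 0.005 0.2")

```text
time: 15.78
eef_pos: [0.5529, 0.2006, 0.0679]
tcp_rot: [0.817, 0.577, -0.0, -0.0]
contact_force: [-1.3, -1.4, 0.3]
opening: 0.655
finger_force: 21.7
```

Emit:
send_rows(moves="0 0 0 0 0 0.0025 0.2; 0 0 0 0 0 0.005 0.2; 0 0 0 0 0 0.005 0.2")

```text
time: 16.15
eef_pos: [0.553, 0.2006, 0.0675]
tcp_rot: [0.817, 0.577, -0.0, -0.0]
contact_force: [-2.5, -2.0, 3.5]
opening: 0.653
finger_force: 22.0
```

Contact at TCP 0.0675 puts the rim at 0.071, exactly the height of the flats. I'll ease the sideways load and turn counter-clockwise in small steps, watching for the drop.

Emit:
send_rows(moves="0 0 -0.007 -0.0025 -0.001 0 0.2; 0 0 -0.014 -0.0025 -0.001 0 0.2; 0 0 -0.021 -0.0025 -0.001 0 0.2; 0 0 -0.021 -0.0025 -0.001 0 0.2")

```text
time: 16.65
eef_pos: [0.5528, 0.2004, 0.0669]
tcp_rot: [0.777, 0.629, 0.0, -0.0]
contact_force: [-1.3, -0.4, -0.3]
opening: 0.648
finger_force: 21.7
```

Emit:
send_rows(moves="0 0 0 0 0 0.004 0.2; 0 0 0 0 0 0.004 0.2; 0 0 0 0 0 0.004 0.2")

```text
time: 17.02
eef_pos: [0.5526, 0.2003, 0.0661]
tcp_rot: [0.777, 0.63, -0.0, -0.0]
contact_force: [-0.5, -0.3, -0.5]
opening: 0.652
finger_force: 21.7
```

Emit:
send_rows(moves="0 0 0 0 0 0.005 0.2; 0 0 0 0 0 0.01 0.2; 0 0 0 0 0 0.01 0.2")

```text
time: 17.4
eef_pos: [0.5526, 0.2002, 0.0641]
tcp_rot: [0.777, 0.63, -0.0, -0.0]
contact_force: [-0.8, 0.1, -0.7]
opening: 0.652
finger_force: 21.7
```

Emit:
send_rows(moves="0 0 0 0 0 0.005 0.2; 0 0 0 0 0 0.01 0.2; 0 0 0 0 0 0.01 0.2")

```text
time: 17.77
eef_pos: [0.5529, 0.2003, 0.0622]
tcp_rot: [0.777, 0.63, 0.0, 0.0]
contact_force: [-0.3, -0.8, -1.1]
opening: 0.65
finger_force: 21.7
```

Emit:
send_rows(moves="0 0 0 0 0 0.004 0.2; 0 0 0 0 0 0.006 0.2; 0 0 0 0 0 0.006 0.2")

```text
time: 18.15
eef_pos: [0.5528, 0.2003, 0.0611]
tcp_rot: [0.777, 0.63, 0.0, 0.0]
contact_force: [0.3, 0.2, -1.0]
opening: 0.653
finger_force: 21.7
```

Emit:
send_rows(moves="0 0 0 0 0 0.003 0.2; 0 0 0 0 0 0.005 0.2; 0 0 0 0 0 0.005 0.2")

```text
time: 18.52
eef_pos: [0.5528, 0.2003, 0.0603]
tcp_rot: [0.777, 0.63, 0.0, 0.0]
contact_force: [-0.8, -0.6, 0.8]
opening: 0.654
finger_force: 21.8
```

Emit:
send_rows(moves="0 0 0 0 0 0.003 0.2; 0 0 0 0 0 0.003 0.2")

```text
time: 18.77
eef_pos: [0.5528, 0.2003, 0.0602]
tcp_rot: [0.777, 0.63, 0.0, 0.0]
contact_force: [-0.7, -0.4, 4.0]
opening: 0.65
finger_force: 22.1
```

Drop confirmed: contact at TCP 0.0602 puts the rim 4 mm above the seat. Now I'll screw it clockwise, following down 1 mm per 15°.

Emit:
send_rows(moves="0 0 0.01 0 0 0 0.2; 0 0 0.02 0 0 0.001 0.2; 0 0 0.03 0 0 0.002 0.2; 0 0 0.04 0 0 0.003 0.2; 0 0 0.042 0 0 0.003 0.2")

```text
time: 19.4
eef_pos: [0.5532, 0.2002, 0.0592]
tcp_rot: [0.853, 0.522, 0.0, 0.0]
contact_force: [0.1, -1.1, 2.1]
opening: 0.648
finger_force: 21.9
```

```bash
python3 -c "
from h import *
s=ctrl.get_state();print(s['eef_pos'].round(4),s['contact_force'].round(2),s['wrist_torque'].round(3),s['qpos'][5])"
```

```text
[0.5532 0.2002 0.0592] [ 0.12 -1.11  2.11] [-0.137 -0.001  0.011] 0.6475438865946964
```

Emit:
send_rows(moves="0 0 0.01 0 0 0.001 0.2; 0 0 0.02 0 0 0.0025 0.2; 0 0 0.03 0 0 0.0035 0.2; 0 0 0.042 0 0 0.005 0.2; 0 0 0.042 0 0 0.005 0.2")

```text
time: 20.02
eef_pos: [0.5532, 0.2001, 0.0582]
tcp_rot: [0.914, 0.406, 0.0, 0.0]
contact_force: [-0.3, -0.4, 2.6]
opening: 0.651
finger_force: 21.9
```

Emit:
send_rows(moves="0 0 0.01 0 0 0.001 0.2; 0 0 0.02 0 0 0.0025 0.2; 0 0 0.03 0 0 0.0035 0.2; 0 0 0.035 0 0 0.004 0.2; 0 0 0.035 0 0 0.004 0.2")

```text
time: 20.65
eef_pos: [0.5531, 0.2002, 0.0574]
tcp_rot: [0.953, 0.303, 0.0, 0.0]
contact_force: [0.4, -0.9, 2.9]
opening: 0.65
finger_force: 21.9
```

```bash
python3 -c "
from h import *
s=ctrl.get_state();print(s['eef_pos'].round(4),s['contact_force'].round(2),s['wrist_torque'].round(3),s['qpos'][5])"
```

```text
[0.5531 0.2002 0.0574] [ 0.39 -0.9   2.89] [-0.26  -0.145  0.037] 1.1304260573818325
```

Emit:
send_rows(moves="0 0 0.01 0 0 0.001 0.2; 0 0 0.02 0 0 0.002 0.2; 0 0 0.028 0 0 0.003 0.2; 0 0 0.028 0 0 0.003 0.2")

```text
time: 21.15
eef_pos: [0.553, 0.2002, 0.0567]
tcp_rot: [0.976, 0.218, 0.0, 0.0]
contact_force: [0.3, -1.6, 2.9]
opening: 0.65
finger_force: 22.0
```

```bash
python3 -c "
from h import *
s=ctrl.get_state();print(s['eef_pos'].round(4),s['contact_force'].round(2),s['wrist_torque'].round(3),s['qpos'][5])"
```

```text
[0.553  0.2002 0.0567] [ 0.26 -1.58  2.91] [-0.273 -0.123 -0.081] 1.3061121899573382
```

Emit:
send_rows(moves="0 0 0.007 0 0 0.0005 0.2; 0 0 0.014 0 0 0.001 0.2; 0 0 0.021 0 0 0.0015 0.2; 0 0 0.021 0 0 0.0015 0.2")

```text
time: 21.65
eef_pos: [0.5529, 0.2003, 0.0564]
tcp_rot: [0.988, 0.153, 0.0, -0.0]
contact_force: [0.0, -1.4, 2.5]
opening: 0.643
finger_force: 22.0
```

```bash
python3 -c "
from h import *
s=ctrl.get_state();print(s['eef_pos'].round(4),s['contact_force'].round(2),s['wrist_torque'].round(3),s['qpos'][5])"
```

```text
[0.5529 0.2003 0.0564] [ 0.03 -1.44  2.54] [-0.172  0.002 -0.032] 1.4379645986261753
```

Emit:
send_rows(moves="0 0 0.007 0 0 0.0005 0.2; 0 0 0.015 0 0 0.001 0.2; 0 0 0.015 0 0 0.001 0.2; 0 0 0.015 0 0 0.001 0.2")

```text
time: 22.15
eef_pos: [0.5529, 0.2003, 0.0564]
tcp_rot: [0.994, 0.107, 0.0, -0.0]
contact_force: [-1.0, -0.6, 5.1]
opening: 0.651
finger_force: 22.1
```

```bash
python3 -c "
from h import *
for i in range(3):
  cam('top');s=ctrl.get_state();print(s['eef_pos'].round(4),s['contact_force'].round(2),s['wrist_torque'].round(3),s['qpos'][5])"
```

```text
[0.5529 0.2003 0.0564] [-0.58 -1.01  4.49] [-0.194  0.044  0.01 ] 1.5325653807307655
[0.5529 0.2003 0.0563] [-0.18 -0.61  5.57] [-0.234  0.001  0.018] 1.5327001412622152
[0.5529 0.2003 0.0564] [-0.24 -0.41  4.56] [-0.203 -0.024 -0.02 ] 1.532880906430093
```

Emit:
send_rows(moves="0 0 0.007 0 0 0 0.2; 0 0 0.014 0 0 0 0.2; 0 0 0.014 0 0 0 0.2")

```text
time: 22.68
eef_pos: [0.553, 0.2003, 0.0563]
tcp_rot: [0.998, 0.062, 0.0, -0.0]
contact_force: [0.2, -0.9, 5.1]
opening: 0.649
finger_force: 22.2
```

```bash
python3 -c "
from h import *
for i in range(2):
  cam('top');s=ctrl.get_state();print(s['eef_pos'].round(4),s['contact_force'].round(2),s['wrist_torque'].round(3),s['qpos'][5])"
```

```text
[0.553  0.2003 0.0563] [ 0.04 -1.6   5.29] [-0.221  0.017 -0.099] 1.6207588331022644
[0.5529 0.2003 0.0563] [ 0.26 -1.18  4.32] [-0.217  0.018 -0.052] 1.6207505807469837
```

It's seated: 71° turned, z steady at 0.0563, force only about 5 N. I'll release and rise.

Emit:
send_rows(moves="0 0 0 0 0 -0.002 0.4; 0 0 0 0 0 -0.002 0.7; 0 0 0 0 0 -0.002 1; 0 0 0 0 0 -0.002 1; 0 0 0 0 0 -0.002 1; 0 0 0 0 0 -0.002 1; 0 0 0 0 0 -0.1 1; 0 0 0 0 0 -0.3 1; 0 0 0 0 0 -0.6 1; 0 0 0 0 0 -0.8 1; 0 0 0 -0.3 0 -0.8 1; 0 0 0 -0.4 0 -0.8 1")

```text
time: 24.28
eef_pos: [0.4714, 0.1903, 0.2177]
tcp_rot: [0.998, 0.062, 0.001, -0.0]
contact_force: [0.4, -1.0, -0.1]
opening: 1.004
finger_force: 0.0
```

```bash
python3 - <<'E'
from h import *
im,f,c=cam("scene");w,_,_=cam("wrist")
a=cv2.resize(im[130:200,300:380,::-1],(400,350),interpolation=cv2.INTER_CUBIC)
b=cv2.resize(w[:300,160:480,::-1],(373,350))
cv2.imwrite("pics/s4.png",np.hstack([a,b]))
E
```

```text
(no output)
```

View pics/s4.png

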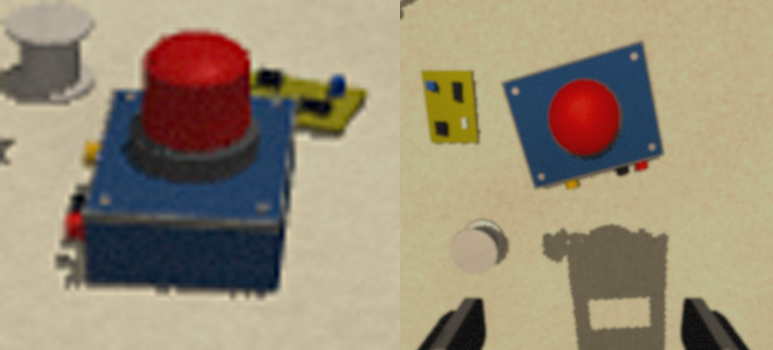

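The cap sits upright and flush on the collar, at (195,95) in the left view and (585,118) in the right. The gripper is open and clear, so I'll hand in.

```bash
python3 -c "
from plant import ctrl
print(ctrl.sign_off())"
```

```text
the job is handed in; nothing more can be done
None
```

The largest red cap is on the lamp: it dropped into the thread starts after a short counter-clockwise turn, was screwed about 71° clockwise until it sat flush on the collar, was released, and the job is handed in at about 24 s with measured forces around 5 N.

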